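Gauge a crystal award base against a flip stop

ROBOT

A 7-joint arm with a two-finger parallel gripper is mounted at the origin on the work surface. World frame = base frame: x ahead of the robot, y to its left, z up, the work surface at z = 0. Lengths are in m, angles in rad, forces in N, time in s.
With the tool pointing down it reaches from about 0.4 to 0.85 m from the base axis. Payload 10.4 kg.
Tool frame: the origin (TCP) lies on the centre line of the jaws, within the pads' length; the fingertips stand r.finger_overhang ahead of it and the grasp point (between the pads) lies 5 mm behind it (r.finger_overhang is the distance from the TCP to the fingertips, in m); z points along the fingers, y is the line along which they close (so a half turn about z gives the same grasp; the last joint's range is limited). The gripper opens to 87 mm and grips with 3 to 60 N. Pads are 19 mm wide; open, the fingers measure 117 mm over their backs; the gripper's body (75 mm by 190 mm) begins 51 mm behind the grasp point.
Start: joints at [-1.287, 0.332, -0.065, 1.46, 0.022, 1.35, -0.088], TCP at [0.189, 0.596, 0.237] pointing down, gripper open.
Joint ranges: [-2.6, 2.6], [-0.5, 2.12], [-1.47, 1.34], [0.16, 2.42], [-1.27, 4.41], [0.06, 2.06], [-2.6, 2.6]. Speed limits (rad/s): [2.22, 2.22, 2.79, 2.79, 3.14, 3.14, 3.14].

INTERFACE

Orientations are given as a unit quaternion [x, y, z, w].
In Python, from bench import read_state, viewer, r gives the robot as it stands.
- The arm moves only by the tool carry_out, never from a script. Its argument "moves" is a list of rows, each a list of 6 numbers: the shift along the tool's x, y, z in units of 40 mm (1.0 is 40 mm), then the turn, a rotation vector about the tool's x, y, z in units of 8 degrees (1.0 is 8 degrees). A call has 1 to 20 rows; each row shifts and turns the commanded pose from where the row before left it, along the tool's axes as they then stand; what a row does not reach is not made up. A row lasts 1/8 s, in which the tool goes at most 62.5 mm and 10.7 degrees, less where a joint would pass 70% of its speed; a pose out of reach is approached as far as the arm can. A call is refused whole if a number of a shift passes 1 or a number of a turn 1, either way. A call with a gripper value outside its range is refused whole. "fingers" is the finger opening in mm, from 0 to 87, set as the call begins (left out, the last holds). The fingers move at their own pace and stop on an object; "force" is the grip in N (left out, the last holds). Time passes only in rows, so rows that do not move let the fingers close. It gives the time, the measured TCP pose, the force, the opening and the grip force at its end, in the units of the state.
- read_state(): the state, without advancing time (a new reading comes with each control period).
- viewer.camera(name): name is "scene" or "top" or "wrist"; returns a dict with "pixels" (400x640x3 uint8, red, green, blue), "range_z" (400x640 float32, m along the optical axis (not along the pixel's ray), 0 where there is no reading), "fx", "fy", "cx", "cy" (pixels), "xyz" and "orientation" of the camera in the world. Camera axes: x right, y down, z forward; pixel columns grow to the right and rows downward; lengths in m; the calibration is good to about 2 mm. A picture is of the moment at which its call begins.
- r.close_job(): hands the job in; it is judged then, once.
The state is a dict: "time": time; "joint_positions": joint angles; "joint_vel": joint speeds; "joint_torque": joint torques, N m; "ee_pos": TCP position; "eef_rot": TCP orientation; "ft_force": force on the tool from outside, world axes, zero at the start; "torque": the same for the moment, N m; "width": finger opening in m; "grip_force": force on a finger pad.
Only numpy, scipy, OpenCV 4.12 (cv2) and the standard library are available. Lean on these libraries where they do the work, as an engineer would, in place of code of your own. Each camera call takes 0.05 s, during which the arm holds its last target. There are 200 camera calls.

TASK

Flip the hinged leaf of the stop down until it sits fully home on the fence, then slide the frosted glass award base flush against the fence and along it until its end presses gently but firmly (a few newtons) on the leaf. Then flip the leaf back up and leave the glass exactly where it was gauged, still flush with the fence. Glass chips, so never press it with more than 25 N, and do not disturb the other things.

Things in the scene. Friction and masses are not known exactly. Their poses are not given: they have to be found in the camera images.
- bed: fixed dark steel plate of the jig, 200 (x) x 440 (y) x 12 mm thick. Origin: centre of its underside, on the table. Its y axis runs along the fence, its +x points to the fence side. It may stand turned by up to 15 degrees
- fence: straight steel bar fixed on the bed, 20 (x) x 440 (y) x 35 mm tall, its top 47 mm above the table. Origin: centre of its underside, at x = +50 mm in the bed's frame; same axes. Its front face (toward -x, the robot's side) is 10 mm in front of its origin
- stop: fixed dark steel bracket of the flip stop, clamped on the fence; where along the fence it is clamped varies. Origin: on the fence's top (47 mm above the table), over the fence's middle line; same axes as the bed. The gauging plane is y = 0 of this frame: the leaf's face that the glass meets when the leaf is down
- leaf_hinge (a point): point on the leaf's hinge axis, 12 mm above the fence's top (59 mm above the table), 33 mm to +y of the gauging plane; the axis runs along y. Axes as the stop's
- leaf (a joint): hinge angle of the steel leaf: 0 = down (arm level, reaching 86 mm from the hinge toward -x; its nose hangs down in front of the fence to 4 mm over the bed), grows as the leaf swings up and back over the fence, to 1.9 rad at its end stop. Stiff hinge: it stays where it is left, and takes about 2 to 3 N at the pin to turn; at 0 it is stopped hard. The leaf is 10 mm thick (y 0 to +10 in the stop's frame); the nose is 30 mm wide, from 5 to 35 mm in front of the fence's face
- leaf_pin (a point): middle of the leaf's round steel handle pin, 12 mm in diameter and 45 mm long, parallel to the hinge axis, 80 mm from it, standing out of the leaf's +y side (away from the glass), this point 33 mm from the gauging plane. It can be pinched from above with the fingers closing along the bed's x; it turns within the fingers as the leaf swings
- blank: frosted glass award base, 50 (x) x 110 (y) x 30 mm with an 8 mm raised plinth (34 x 94 mm) on top, about 0.4 kg; lies flat on the bed in front of the fence and to the -y side of the stop, askew by up to 10 degrees. Origin: centre of its underside. Sliding it takes about 3 N, more when it is also pressed down or jams askew
- blank_end (a point): centre of the end face of the glass that has to meet the leaf: 55 mm to +y of its origin, 15 mm above its underside. When gauged it lies at x = -35, y = 0 mm in the stop's frame
- disc: small flat frosted glass disc, 40 mm across, 12 mm thick, lying on the bed near its front left corner; a bystander. Origin: centre of its underside
- pencil: flat wooden pencil, 140 x 8 x 8 mm, lying on the bed behind the fence; a bystander. Origin: centre of its underside
- cup: white cup, 66 mm across the rim, 60 mm tall, on the table left of the jig; a bystander. Origin: centre of its underside
- tape_roll: roll of paper tape, 90 mm across, 40 mm tall, on the table right of the jig; a bystander. Origin: centre of its underside
- glass_disc: big frosted glass disc, 110 mm across, 35 mm tall, on the table beyond the jig; a bystander. Origin: centre of its underside
- glass_bowl: closed frosted glass bowl, 96 mm across, 65 mm tall, on the table right of the jig, far side; a bystander. Origin: centre of its underside
- caliper: steel caliper 200 mm long, at most 10 mm thick, lying on the table left of the jig; a bystander. Origin: centre of its underside
Mind the look-alikes: they are no part of the job. Leave any pink or yellow look-alike of the blank alone.

How it is judged:
On the way, in this order (a step that is already met when the one before it is completed fails the run):
1. the leaf is down, fully home on the fence (within 0.03 rad) (value of joint leaf below 0.03 rad), for 0.2 s.
2. with the leaf down, the glass lies flush on the fence and its end presses on the leaf with 2 to 25 N (value of joint leaf below 0.05 rad and contact force between blank and leaf above 2 N and y of blank_end in the frame of stop between -0.002 and 0.0015 m and x of blank_end in the frame of stop between -0.037 and -0.033 m and angle between the y axis of blank and the y axis of bed, either way round below 0.03 rad and angle between blank's own z axis and vertical below 0.05 rad), for 0.2 s.
At the end, for the whole second after the job is handed in: The leaf is up again (above 1.45 rad) and at rest, and the glass lies still and flat on the bed where it was gauged: its end within 2 mm of the gauging plane, its side within 2 mm of the fence and parallel to it within 0.03 rad (value of joint leaf above 1.45 rad and velocity of joint leaf below 0.05 rad/s and linear speed of blank below 0.01 m/s and y of blank_end in the frame of stop between -0.002 and 0.0015 m and x of blank_end in the frame of stop between -0.037 and -0.033 m and angle between the y axis of blank and the y axis of bed, either way round below 0.03 rad and angle between blank's own z axis and vertical below 0.05 rad); the robot touches nothing.
It fails at once if the glass is pressed on the leaf, the fence or by the fingers with more than 25 N (contact force between blank and leaf above 25 N or contact force between blank and fence above 25 N or contact force between blank and the fingers above 25 N).
It fails at once if a bystander is moved by more than 25 mm (distance of any of disc, pencil, cup, tape_roll, glass_disc, glass_bowl, caliper from where it was at the start of the episode above 0.025 m).
It also fails if it takes over 72 s, if anything falls off the work surface, if the arm or the gripper's body presses on something with over 40 N, if the wrist force passes 120 N, or if a joint passes its speed limit or range.

## Working session

There is one attempt and no reset: what is moved stays moved. The work goes in short steps, Python scripts to look and compute and a tool call to move; the robot and the scene stay as the last step left them, time stands still between calls to the robot, and variables do not carry over. Pictures are saved under pics/ and viewed, at most 10 in all, crops included, and the job is handed in when it is done.

Besides the shell and the picture viewer there is one more tool, called after "Emit:" by a JSON object that holds its "fn" and its "kwargs". carry_out: Moves the arm, as the interface text tells. Its arguments: {"type":"object","properties":{"moves":{"type":"array","items":{"type":"array","items":{"type":"number"}}},"fingers":{"type":"number"},"force":{"type":"number"}},"required":["moves"]}

```bash
mkdir -p pics; cat > h.py <<'E'
import numpy as np, cv2
from scipy.spatial.transform import Rotation as R
from bench import read_state, viewer, r
def cloud(name):
    c=viewer.camera(name); z=c["range_z"]; v,u=np.mgrid[:400,:640]
    p=np.stack([(u-c["cx"])/c["fx"]*z,(v-c["cy"])/c["fy"]*z,z],-1)
    w=p@R.from_quat(c["orientation"]).as_matrix().T+np.array(c["xyz"])
    w[z==0]=np.nan
    return c,w
E
python3 - <<'E'
from h import *
s=read_state(); print({k:np.round(v,3) for k,v in s.items()}, r.finger_overhang)
for n in ("top","scene"):
    c,w=cloud(n); cv2.imwrite(f"pics/{n}0.png",c["pixels"][...,::-1]); np.save(f"{n}0.npy",w); print(n,c["xyz"],c["fx"],np.isnan(w).mean())
E
```

```text
{'time': np.float64(0.0), 'joint_positions': array([-1.287,  0.333, -0.065,  1.461,  0.022,  1.35 , -0.088]), 'joint_vel': array([ 0.001, -0.   ,  0.001,  0.001,  0.001,  0.   ,  0.001]), 'joint_torque': array([ 0.0000e+00, -6.2326e+01,  2.4000e-02, -3.8987e+01, -6.2000e-02,
        4.0000e-02,  0.0000e+00]), 'ee_pos': array([0.189, 0.595, 0.236]), 'eef_rot': array([ 0.153,  0.988, -0.001, -0.   ]), 'ft_force': array([-0.012, -0.071,  0.164]), 'torque': array([-0.028, -0.034,  0.012]), 'grip_force': np.float64(0.0), 'width': np.float64(0.087)} 0.014
top [0.34133909 0.03170168 1.17447905] 415.68504280418216 0.0037109375
scene [ 0.97096988 -0.63389423  0.96651662] 384.5105658067899 0.00387890625
```

View pics/top0.png

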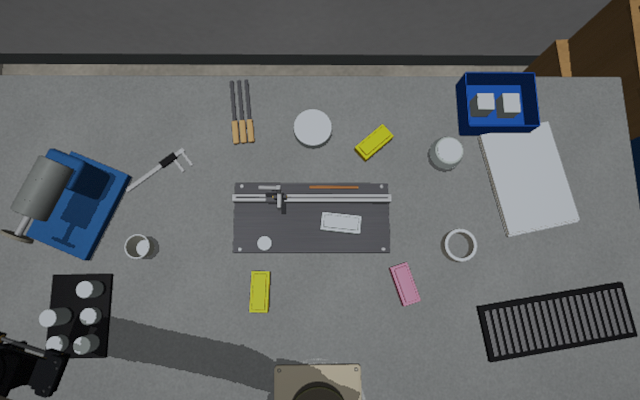

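View pics/scene0.png

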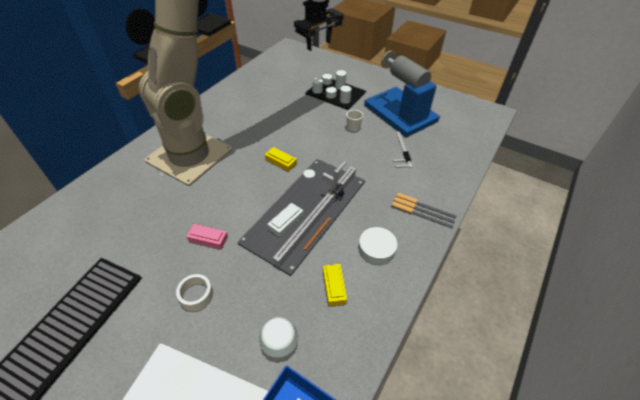

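The top view shows the bed at about (233-391, 183-252), the fence along row 198, the stop with its raised leaf near (280, 200), the blank at (341, 223) and the small disc at (264, 243). The yellow and pink look-alikes are off the bed. Next I measure.

```bash
python3 - <<'E'
from h import *
import os
t=np.load("top0.npy"); s=np.load("scene0.npy")
im=cv2.imread("pics/top0.png"); cr=cv2.resize(im[170:265,225:400],None,fx=4.5,fy=4.5,interpolation=cv2.INTER_CUBIC); 
im2=cv2.imread("pics/scene0.png"); c2=cv2.resize(im2[145:280,230:375],None,fx=3,fy=3,interpolation=cv2.INTER_CUBIC)
cv2.imwrite("pics/crop0.png",cr)
a=t[170:265,225:400].reshape(-1,3)
print("z hist",np.histogram(a[:,2],bins=np.arange(-.01,.17,.006)))
sub=t[183:253,234:391]
f=a[(abs(a[:,2]-.047)<.004)]
print("fence n",len(f))
rc=cv2.minAreaRect(f[:,:2].astype(np.float32)*1000);print("fence",rc, cv2.fitLine(f[:,:2].astype(np.float32),cv2.DIST_HUBER,0,.01,.01).ravel())
b=a[(a[:,2]>.007)&(a[:,2]<.05)]; print("bed+",cv2.minAreaRect(b[:,:2].astype(np.float32)*1000))
bl=t[205:240,315:368].reshape(-1,3); bl=bl[bl[:,2]>.03]
print("blank",len(bl),cv2.minAreaRect(bl[:,:2].astype(np.float32)*1000),np.percentile(bl[:,2],[5,50,95]))
for nm,w in (("top",t),("scene",s)):
    h=w.reshape(-1,3); h=h[(h[:,2]>.054)&(h[:,2]<.2)&(abs(h[:,0]-.47)<.12)&(abs(h[:,1]-.1)<.14)]
    print(nm,len(h)); print(np.round(h[np.argsort(h[:,2])][::max(1,len(h)//45)]*1000).astype(int).tolist())
E
```

```text
z hist (array([ 358, 4545, 1309, 6674, 1144,  306,   32,  126,  394, 1143,  283,
          6,   36,   13,    0,    4,    0,    4,   11,   49,    5,    3,
          3,    4,   16,   85,    7,    0,    0,    0]), array([-0.01 , -0.004,  0.002,  0.008,  0.014,  0.02 ,  0.026,  0.032,
        0.038,  0.044,  0.05 ,  0.056,  0.062,  0.068,  0.074,  0.08 ,
        0.086,  0.092,  0.098,  0.104,  0.11 ,  0.116,  0.122,  0.128,
        0.134,  0.14 ,  0.146,  0.152,  0.158,  0.164,  0.17 ]))
fence n 1355
fence ((525.5374145507812, 12.256072998046875), (437.7845458984375, 109.46890258789062), 87.64723205566406) [ 0.04053789  0.999178    0.5543183  -0.03357615]
bed+ ((495.92913818359375, 1.2634429931640625), (459.7598876953125, 233.03761291503906), 89.75819396972656)
blank 731 ((494.20361328125, -68.45718383789062), (110.52960968017578, 50.82088088989258), 83.62017822265625) [0.03795746 0.04720152 0.05247303]
top 252
[[557, 130, 54], [554, 124, 55], [567, 80, 62], [558, 91, 63], [572, 107, 65], [560, 115, 65], [568, 88, 66], [563, 88, 67], [560, 107, 67], [568, 107, 68], [568, 115, 68], [568, 
[... 776 characters left out ...]
[568, 86, 69], [565, 97, 72], [571, 92, 75], [548, 93, 79], [554, 95, 80], [531, 96, 81], [573, 94, 83], [561, 95, 85], [570, 93, 87], [553, 97, 88], [562, 95, 90], [550, 95, 92], [553, 96, 93], [557, 97, 94], [532, 95, 96], [535, 95, 97], [546, 95, 99], [532, 94, 101], [535, 95, 102], [559, 98, 103], [537, 98, 104], [540, 105, 105], [537, 103, 105], [570, 97, 106], [533, 104, 107], [531, 96, 108], [567, 97, 109], [572, 93, 115], [576, 98, 122], [571, 94, 127], [574, 95, 132], [570, 95, 134], [578, 149, 137], [577, 151, 139], [577, 113, 140], [578, 117, 142], [575, 135, 142], [573, 102, 142], [570, 137, 143], [571, 110, 144], [578, 130, 144], [573, 131, 145], [572, 98, 145], [576, 103, 148]]
```

View pics/crop0.png

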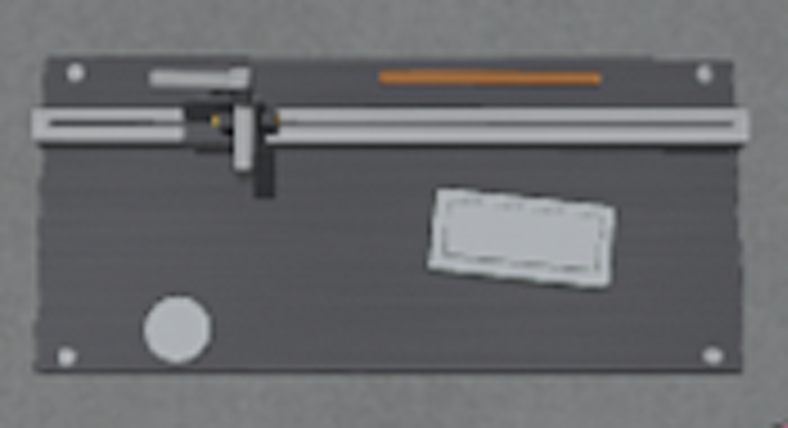

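The crop shows the fence (row ~125), the raised leaf (arm and nose at ~(243, 135), pin at ~(200, 78)), the blank at (520, 237) and the disc at (178, 328).

```bash
python3 - <<'E'
from h import *
for n in ("top0","scene0"):
    w=np.load(n+".npy").reshape(-1,3)
    f=w[(abs(w[:,2]-.047)<.005)&(abs(w[:,0]-.557)<.02)&(abs(w[:,1])<.24)]
    f=f[(f[:,1]<.06)|(f[:,1]>.14)]
    p=np.polyfit(f[:,1],f[:,0],1); d=f[:,0]-np.polyval(p,f[:,1])
    print(n,len(f),"x=",p,"yaw",-p[0],np.percentile(d,[1,50,99]),"y",f[:,1].min(),f[:,1].max(),"z",np.median(f[:,2]))
    q=w[(w[:,2]>.132)&(w[:,2]<.15)&(abs(w[:,0]-.573)<.02)&(w[:,1]>.08)&(w[:,1]<.17)]
    print("pin",q.min(0),np.median(q,0),q.max(0)); pp=q[q[:,1]>.11]; print(pp[:,0].min(),pp[:,0].max(), np.polyfit(pp[:,1],pp[:,0],1))
    b=w[(w[:,2]>.034)&(w[:,2]<.06)&(abs(w[:,0]-.494)<.04)&(abs(w[:,1]+.068)<.07)]; print("blank",cv2.minAreaRect(b[:,:2].astype(np.float32)*1000))
s=read_state();print(s["ee_pos"],R.from_quat(s["eef_rot"]).as_matrix())
E
```

```text
top0 887 x= [0.005247   0.56353142] yaw -0.005246995605316745 [-0.00907776 -0.00019575  0.0091762 ] y -0.20801580795973823 0.22947378763253612 z 0.046725411292355856
pin [0.56500674 0.0941694  0.13265547] [0.57077639 0.11976791 0.14246906] [0.57791012 0.14783712 0.1481789 ]
0.5654494319295854 0.5779101203938375 [0.00371021 0.57068505]
blank ((494.20361328125, -68.45718383789062), (110.52960968017578, 50.82088088989258), 83.62017822265625)
scene0 643 x= [0.00684744 0.56551785] yaw -0.00684743728232016 [-0.01074854  0.00044156  0.00976109] y -0.20885894035440744 0.23049951909964106 z 0.04672770722760833
pin [0.56802031 0.09070766 0.13275885] [0.57469492 0.11580976 0.14242162] [0.57891197 0.15085931 0.14763277]
0.5680203145966385 0.5789119714992488 [0.00961204 0.57307381]
blank ((495.6300048828125, -68.24134826660156), (111.33826446533203, 53.2476921081543), 83.39767456054688)
[0.18865177 0.59551937 0.23583188] [[-9.53314673e-01  3.01978511e-01 -3.37973715e-04]
 [ 3.01978696e-01  9.53313885e-01 -1.22607121e-03]
 [-4.80521222e-05 -1.27089253e-03 -9.99999191e-01]]
```

Emit:
{"fn": "carry_out", "kwargs": {"moves": [[-0.63, -0.41, 0, 0, 0, 0], [-0.63, -0.41, 0, 0, 0, 0], [-0.63, -0.41, 0, 0, 0, 0], [-0.63, -0.41, 0, 0, 0, 0], [-0.63, -0.41, 0, 0, 0, 0], [-0.63, -0.41, 0, 0, 0, 0], [-0.63, -0.41, 0, 0, 0, 0], [-0.63, -0.41, 0, 0, 0, 0], [-0.63, -0.41, 0, 0, 0, 0], [-0.63, -0.41, 0, 0, 0, 0], [-0.63, -0.41, 0, 0, 0, 0], [-0.63, -0.41, 0, 0, 0, 0], [-0.63, -0.41, 0, 0, 0, 0], [-0.63, -0.41, 0, 0, 0, 0], [-0.63, -0.41, 0, 0, 0, 0], [-0.63, -0.41, 0, 0, 0, 0], [-0.63, -0.41, 0, 0, 0, 0], [-0.63, -0.41, 0, 0, 0, 0], [-0.63, -0.41, 0, 0, 0, 0], [-0.63, -0.41, 0, 0, 0, 0]], "fingers": 40, "force": 20}}

```text
time: 2.6
ee_pos: [0.5705, 0.1302, 0.2362]
eef_rot: [0.153, 0.988, -0.0, -0.0]
ft_force: [0.6, -0.2, -0.3]
width: 0.0399
grip_force: 0.0
```

Emit:
{"fn": "carry_out", "kwargs": {"moves": [[0, 0, 0, 0, 0, 0.91], [0, 0, 0, 0, 0, 0.91], [0, 0, 0, 0, 0, 0.91], [0, 0, 0, 0, 0, 0.91], [0, 0, 0, 0, 0, 0.91], [0, 0, 0, 0, 0, 0.91], [0, 0, 0, 0, 0, 0.91], [0, 0, 0, 0, 0, 0.91], [0, 0, 0, 0, 0, 0.91], [0, 0, 0, 0, 0, 0.91], [0, 0, 0, 0, 0, 0]]}}

```text
time: 3.98
ee_pos: [0.57, 0.131, 0.2362]
eef_rot: [0.709, 0.705, -0.0, -0.0]
ft_force: [1.1, -0.7, 0.3]
width: 0.0401
grip_force: 0.0
```

```bash
cat > st.py <<'E'
from h import *
s=read_state(); M=R.from_quat(s["eef_rot"]).as_matrix()
print("t",s["time"],"p",np.round(s["ee_pos"],4),"yaw_y",np.degrees(np.arctan2(M[1,1],M[0,1])),"tilt",np.round(M[:,2],4),"F",np.round(s["ft_force"],2),"w",s["width"],s["grip_force"],"q",np.round(s["joint_positions"],2))
E
python3 st.py; python3 - <<'E'
from h import *
c,w=cloud("wrist"); cv2.imwrite("pics/w1.png",c["pixels"][...,::-1]);np.save("w1.npy",w);print(c["xyz"])
q=w.reshape(-1,3);q=q[(q[:,2]>.12)&(q[:,2]<.16)&(q[:,0]>.5)&(q[:,0]<.65)&(q[:,1]>.05)&(q[:,1]<.2)];print(len(q))
if len(q):
  print(np.percentile(q,[1,50,99],axis=0)); p=q[q[:,1]>.112];print(np.percentile(p,[1,50,99],axis=0))
E
```

```text
t 3.975 p [0.57   0.131  0.2362] yaw_y -0.3250949701025869 tilt [-6.e-04 -3.e-04 -1.e+00] F [ 1.06 -0.72  0.27] w 0.040115103073583125 0.0 q [-0.72  0.26  0.5   1.6  -0.13  1.32 -0.21]
[0.57053639 0.2080683  0.38453996]
857
[[0.56306548 0.09456633 0.13054699]
 [0.56986901 0.12230386 0.14383477]
 [0.57591594 0.1478927  0.14580914]]
[[0.56442928 0.11225393 0.13653232]
 [0.56989944 0.13119482 0.14365616]
 [0.57591271 0.14799241 0.14575777]]
```

View pics/w1.png

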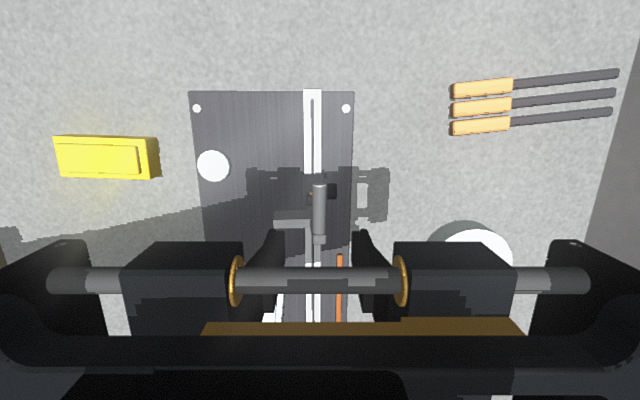

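The wrist view shows the pin at about (320, 210), between the finger lines. I'll descend on it and pinch.

Emit:
{"fn": "carry_out", "kwargs": {"moves": [[-0.15, 0, 0.4, 0, 0, 0], [0, 0, 0.4, 0, 0, 0], [0, 0, 0.4, 0, 0, 0], [0, 0, 0.4, 0, 0, 0], [0, 0, 0.4, 0, 0, 0], [0, 0, 0.3, 0, 0, 0], [0, 0, 0.27, 0, 0, 0], [0, 0, 0, 0, 0, 0], [0, 0, 0, 0, 0, 0]]}}

```text
time: 5.15
ee_pos: [0.5704, 0.125, 0.1342]
eef_rot: [0.709, 0.705, 0.0, 0.0]
ft_force: [-0.3, -1.5, -0.5]
width: 0.04
grip_force: 0.0
```

Emit:
{"fn": "carry_out", "kwargs": {"moves": [[0, 0, 0, 0, 0, 0], [0, 0, 0, 0, 0, 0], [0, 0, 0, 0, 0, 0], [0, 0, 0, 0, 0, 0], [0, 0, 0, 0, 0, 0], [0, 0, 0, 0, 0, 0]], "fingers": 6, "force": 20}}

```text
time: 5.9
ee_pos: [0.5703, 0.125, 0.1339]
eef_rot: [0.709, 0.705, 0.0, 0.0]
ft_force: [1.0, 0.5, 1.8]
width: 0.0113
grip_force: 20.0
```

```bash
python3 st.py
```

```text
t 5.9 p [0.5703 0.125  0.1339] yaw_y -0.38197156213547123 tilt [ 3.e-04  2.e-04 -1.e+00] F [0.99 0.54 1.79] w 0.011322900648824597 20.000059604644775 q [-0.7   0.34  0.49  1.72 -0.17  1.12 -0.16]
```

```bash
python3 - <<'E'
import numpy as np
th=np.linspace(1.637,0,21); y=-.08*np.cos(th)/.04; z=-.08*np.sin(th)/.04
print(np.round(np.c_[np.diff(y),np.diff(z)],2).tolist())
E
```

```text
[[-0.16, -0.0], [-0.16, 0.01], [-0.16, 0.02], [-0.16, 0.04], [-0.16, 0.05], [-0.15, 0.06], [-0.15, 0.07], [-0.14, 0.09], [-0.13, 0.1], [-0.12, 0.11], [-0.11, 0.12], [-0.1, 0.13], [-0.09, 0.13], [-0.08, 0.14], [-0.07, 0.15], [-0.06, 0.15], [-0.05, 0.16], [-0.03, 0.16], [-0.02, 0.16], [-0.01, 0.16]]
```

Emit:
{"fn": "carry_out", "kwargs": {"moves": [[0, -0.16, 0, 0, 0, 0], [0, -0.16, 0.01, 0, 0, 0], [0, -0.16, 0.02, 0, 0, 0], [0, -0.16, 0.04, 0, 0, 0], [0, -0.16, 0.05, 0, 0, 0], [0, -0.15, 0.06, 0, 0, 0], [0, -0.15, 0.07, 0, 0, 0], [0, -0.14, 0.09, 0, 0, 0], [0, -0.13, 0.1, 0, 0, 0], [0, -0.12, 0.11, 0, 0, 0], [0, 0, 0, 0, 0, 0]]}}

```text
time: 7.28
ee_pos: [0.5095, 0.1254, 0.1109]
eef_rot: [0.709, 0.705, -0.001, -0.001]
ft_force: [3.2, 2.6, -4.0]
width: 0.0111
grip_force: 20.1
```

Emit:
{"fn": "carry_out", "kwargs": {"moves": [[0, -0.11, 0.12, 0, 0, 0], [0, -0.1, 0.13, 0, 0, 0], [0, -0.09, 0.13, 0, 0, 0], [0, -0.08, 0.14, 0, 0, 0], [0, -0.07, 0.15, 0, 0, 0], [0, -0.06, 0.15, 0, 0, 0], [0, -0.05, 0.16, 0, 0, 0], [0, -0.03, 0.16, 0, 0, 0], [0, -0.02, 0.16, 0, 0, 0], [0, -0.01, 0.16, 0, 0, 0], [0, 0, 0, 0, 0, 0], [0, 0, 0, 0, 0, 0]]}}

```text
time: 8.78
ee_pos: [0.4836, 0.1256, 0.0519]
eef_rot: [0.709, 0.705, -0.002, -0.001]
ft_force: [-4.6, 4.4, -2.5]
width: 0.0103
grip_force: 20.0
```

```bash
python3 st.py
```

```text
t 8.775 p [0.4836 0.1256 0.0519] yaw_y -0.3476964406301461 tilt [-4.e-03 -8.e-04 -1.e+00] F [-4.61  4.41 -2.46] w 0.010317531736329797 19.952929615974426 q [-0.76  0.27  0.46  2.   -0.15  0.91 -0.22]
```

Emit:
{"fn": "carry_out", "kwargs": {"moves": [[0, 0.05, 0.05, 0, 0, 0], [0, 0.05, 0.05, 0, 0, 0], [0, 0, 0.05, 0, 0, 0], [0, 0, 0, 0, 0, 0], [0, 0, 0, 0, 0, 0]]}}

```text
time: 9.4
ee_pos: [0.4836, 0.1255, 0.0453]
eef_rot: [0.709, 0.705, -0.005, -0.004]
ft_force: [-24.4, 2.6, 15.2]
width: 0.0099
grip_force: 18.9
```

```bash
python3 - <<'E'
from h import *
c,w=cloud("scene"); cv2.imwrite("pics/s2.png",cv2.resize(c["pixels"][120:260,260:400,::-1],None,fx=4,fy=4,interpolation=cv2.INTER_CUBIC))
E
python3 st.py
```

```text
t 9.45 p [0.4836 0.1255 0.0453] yaw_y -0.3123224953742207 tilt [-0.0126 -0.0014 -0.9999] F [-23.73   2.56  14.29] w 0.009865364410415162 18.91378954052925 q [-0.75  0.29  0.46  2.   -0.16  0.9  -0.21]
```

View pics/s2.png

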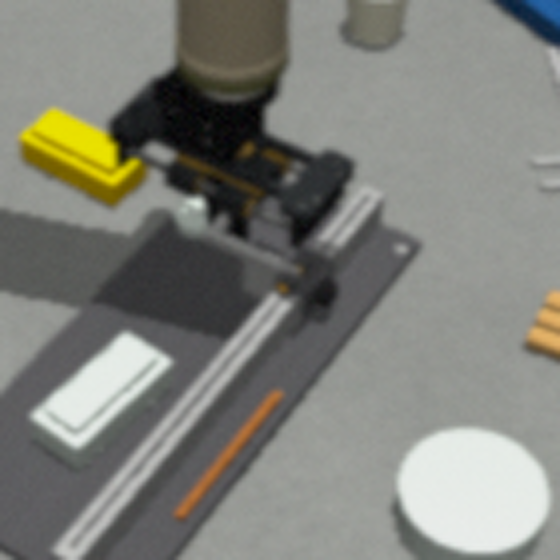

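The leaf is level and down on the fence at about (250, 250). I'll ease off and release it.

Emit:
{"fn": "carry_out", "kwargs": {"moves": [[0, -0.1, -0.05, 0, 0, 0], [0, 0, 0, 0, 0, 0], [0, 0, 0, 0, 0, 0]]}}

```text
time: 9.82
ee_pos: [0.4835, 0.1254, 0.0481]
eef_rot: [0.709, 0.705, -0.002, -0.001]
ft_force: [-8.2, 4.1, 0.6]
width: 0.0099
grip_force: 19.8
```

Emit:
{"fn": "carry_out", "kwargs": {"moves": [[0, 0, 0, 0, 0, 0], [0, 0, 0, 0, 0, 0], [0, 0, 0, 0, 0, 0], [0, 0, 0, 0, 0, 0]], "fingers": 30}}

```text
time: 10.32
ee_pos: [0.4859, 0.1253, 0.0494]
eef_rot: [0.71, 0.705, 0.0, 0.0]
ft_force: [-0.0, -0.2, -0.3]
width: 0.0295
grip_force: 0.0
```

Emit:
{"fn": "carry_out", "kwargs": {"moves": [[0, 0, -0.3, 0, 0, 0], [0, 0, -0.6, 0, 0, 0], [0, 0, -0.7, 0, 0, 0], [0, 0, -0.7, 0, 0, 0], [0, 0, -0.7, 0, 0, 0], [0, 0, 0, 0, 0, 0]]}}

```text
time: 11.08
ee_pos: [0.487, 0.1258, 0.1721]
eef_rot: [0.71, 0.705, 0.002, 0.001]
ft_force: [-0.3, -0.2, 0.2]
width: 0.0303
grip_force: 0.0
```

```bash
python3 st.py; python3 - <<'E'
from h import *
c,w=cloud("top"); np.save("top1.npy",w)
a=w[225:262,240:290].reshape(-1,3); d=a[(a[:,2]>.0195)&(a[:,2]<.03)]; print("disc now",np.median(d,0))
a=np.load("top0.npy")[225:262,240:290].reshape(-1,3); d=a[(a[:,2]>.0195)&(a[:,2]<.03)]; print("disc0",np.median(d,0))
c,w=cloud("wrist");q=w.reshape(-1,3); q=q[(q[:,2]>.052)&(q[:,2]<.09)&(q[:,0]>.46)&(q[:,0]<.58)&(q[:,1]>.07)&(q[:,1]<.16)]
for lo in np.arange(.46,.58,.012):
  m=q[(q[:,0]>=lo)&(q[:,0]<lo+.012)]; print(round(lo,3),len(m),np.round(np.percentile(m,[2,98],axis=0),4).tolist() if len(m) else "")
E
```

```text
t 11.075 p [0.487  0.1258 0.1721] yaw_y -0.39412287867792056 tilt [ 0.0041  0.0024 -1.    ] F [-0.29 -0.23  0.17] w 0.030321945524669214 0.0 q [-0.8   0.1   0.48  1.89 -0.05  1.16 -0.3 ]
disc now [nan nan nan]
disc0 [0.44200398 0.142228   0.02322041]
0.46 0 
0.472 475 [[0.477, 0.096, 0.0621], [0.4839, 0.1484, 0.0685]]
0.484 398 [[0.4844, 0.0948, 0.0601], [0.4954, 0.1482, 0.0683]]
0.496 169 [[0.4963, 0.0943, 0.0583], [0.5075, 0.1037, 0.068]]
0.508 143 [[0.5083, 0.0959, 0.0557], [0.5195, 0.1036, 0.0677]]
0.52 175 [[0.5202, 0.0939, 0.0532], [0.5316, 0.1035, 0.0675]]
0.532 186 [[0.5323, 0.0938, 0.0531], [0.5437, 0.1034, 0.0669]]
0.544 256 [[0.5445, 0.0848, 0.0521], [0.5559, 0.1242, 0.067]]
0.556 512 [[0.5561, 0.0873, 0.0521], [0.5674, 0.1305, 0.0702]]
0.568 49 [[0.5682, 0.0879, 0.052], [0.5784, 0.1332, 0.0688]]
  return _methods._mean(a, axis=axis, dtype=dtype,
  ret = um.true_divide(
```

Emit:
{"fn": "carry_out", "kwargs": {"moves": [[-0.6, -0.16, 0, 0, 0, 0], [-0.6, -0.16, 0, 0, 0, 0], [-0.6, -0.16, 0, 0, 0, 0], [-0.6, -0.16, 0, 0, 0, 0], [-0.6, -0.16, 0, 0, 0, 0], [-0.6, -0.16, 0, 0, 0, 0], [-0.6, -0.16, 0, 0, 0, 0], [-0.6, -0.16, 0, 0, 0, 0], [0, 0, 0, 0, 0, 0]], "fingers": 50}}

```text
time: 12.3
ee_pos: [0.4324, -0.0684, 0.1694]
eef_rot: [0.711, 0.704, 0.0, -0.0]
ft_force: [-0.5, 1.6, -0.4]
width: 0.0502
grip_force: 0.0
```

Emit:
{"fn": "carry_out", "kwargs": {"moves": [[0, 0, 0, 0, 0, 0.75], [0, 0, 0, 0, 0, 0.75], [0, 0, 0, 0, 0, 0.75], [0, 0, 0, 0, 0, 0.75], [0, 0, 0, 0, 0, 0.75], [0, 0, 0, 0, 0, 0.75], [0, 0, 0, 0, 0, 0.75], [0, 0, 0, 0, 0, 0.75], [0, 0, 0, 0, 0, 0.75], [0, 0, 0, 0, 0, 0.75], [0, 0, 0, 0, 0, 0.75], [0, 0, 0, 0, 0, 0.75], [0, 0, 0, 0, 0, 0.75], [0, 0, 0, 0, 0, 0.75], [0, 0, 0, 0, 0, 0.75], [0, 0, 0, 0, 0, 0]]}}

```text
time: 14.3
ee_pos: [0.4332, -0.0659, 0.1693]
eef_rot: [1.0, -0.003, -0.0, -0.0]
ft_force: [-0.3, -0.1, 0.2]
width: 0.0499
grip_force: 0.0
```

```bash
python3 st.py;python3 - <<'E'
from h import *
c,w=cloud("top"); cv2.imwrite("pics/t3.png",cv2.resize(c["pixels"][160:270,220:400,::-1],None,fx=4,fy=4))
a=w[225:262,240:290].reshape(-1,3); d=a[(a[:,2]>.0195)&(a[:,2]<.03)]; print("disc now",np.median(d,0))
w=w.reshape(-1,3); b=w[(w[:,2]>.034)&(w[:,2]<.06)&(abs(w[:,0]-.494)<.04)&(abs(w[:,1]+.068)<.07)]; print("blank",len(b),cv2.minAreaRect(b[:,:2].astype(np.float32)*1000))
E
```

```text
t 14.3 p [ 0.4332 -0.0659  0.1693] yaw_y -90.31387145397974 tilt [-0.e+00  2.e-04 -1.e+00] F [-0.3  -0.06  0.23] w 0.04988467145303169 0.0 q [-0.54 -0.07  0.58  2.04  0.04  1.16 -1.56]
disc now [0.44181055 0.14240884 0.0233231 ]
blank 71 ((510.2000732421875, -30.686084747314453), (24.39505386352539, 30.99749183654785), 0.80101478099823)
```

View pics/t3.png

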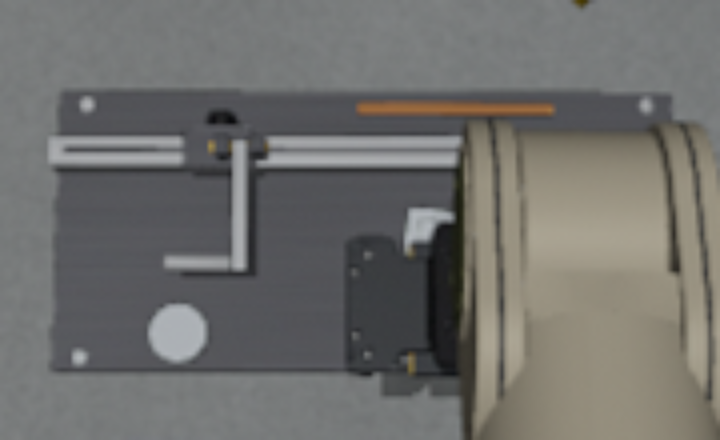

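The view shows the leaf down at (240, 205), the disc untouched at (178, 332) and the arm over the blank. Next I descend in front of the blank and push it toward the fence.

Emit:
{"fn": "carry_out", "kwargs": {"moves": [[0, 0, 0.5, 0, 0, 0], [0, 0, 0.5, 0, 0, 0], [0, 0, 0.5, 0, 0, 0], [0, 0, 0.5, 0, 0, 0], [0, 0, 0.5, 0, 0, 0], [0, 0, 0.4, 0, 0, 0], [0, 0, 0.3, 0, 0, 0], [0, 0, 0.18, 0, 0, 0], [0, 0, 0, 0, 0, 0]]}}

```text
time: 15.48
ee_pos: [0.4331, -0.0662, 0.0339]
eef_rot: [1.0, -0.003, -0.0, 0.0]
ft_force: [1.0, -1.2, -0.1]
width: 0.05
grip_force: 0.0
```

Emit:
{"fn": "carry_out", "kwargs": {"moves": [[0.1, 0, 0, 0, 0, 0], [0.1, 0, 0, 0, 0, 0], [0.1, 0, 0, 0, 0, 0], [0.1, 0, 0, 0, 0, 0], [0.1, 0, 0, 0, 0, 0], [0.1, 0, 0, 0, 0, 0], [0.1, 0, 0, 0, 0, 0], [0.1, 0, 0, 0, 0, 0], [0.1, 0, 0, 0, 0, 0], [0.1, 0, 0, 0, 0, 0], [0, 0, 0, 0, 0, 0]]}}

```text
time: 16.85
ee_pos: [0.474, -0.0663, 0.0343]
eef_rot: [1.0, -0.003, 0.001, 0.0]
ft_force: [-0.3, -0.2, -0.0]
width: 0.0497
grip_force: 0.0
```

Emit:
{"fn": "carry_out", "kwargs": {"moves": [[0.05, 0, 0, 0, 0, 0], [0.05, 0, 0, 0, 0, 0], [0.05, 0, 0, 0, 0, 0], [0.05, 0, 0, 0, 0, 0], [0.05, 0, 0, 0, 0, 0], [0.05, 0, 0, 0, 0, 0], [0, 0, 0, 0, 0, 0]]}}

```text
time: 17.73
ee_pos: [0.4857, -0.0665, 0.0341]
eef_rot: [1.0, -0.003, 0.0, 0.0]
ft_force: [-1.7, 0.6, -0.6]
width: 0.0496
grip_force: 0.7
```

Emit:
{"fn": "carry_out", "kwargs": {"moves": [[0.05, 0, 0, 0, 0, 0], [0.05, 0, 0, 0, 0, 0], [0, 0, 0, 0, 0, 0]]}}

```text
time: 18.1
ee_pos: [0.4897, -0.0665, 0.0341]
eef_rot: [1.0, -0.003, 0.0, 0.0]
ft_force: [-1.3, 0.5, -1.4]
width: 0.0498
grip_force: 0.5
```

Emit:
{"fn": "carry_out", "kwargs": {"moves": [[0.025, 0, 0, 0, 0, 0], [0.025, 0, 0, 0, 0, 0], [0, 0, 0, 0, 0, 0]]}}

```text
time: 18.48
ee_pos: [0.4911, -0.0665, 0.0341]
eef_rot: [1.0, -0.003, -0.0, -0.0]
ft_force: [-5.3, 0.8, 3.6]
width: 0.0503
grip_force: 2.4
```

Emit:
{"fn": "carry_out", "kwargs": {"moves": [[0.025, 0, 0, 0, 0, 0], [0.025, 0, 0, 0, 0, 0], [0, 0, 0, 0, 0, 0]]}}

```text
time: 18.85
ee_pos: [0.4912, -0.0665, 0.0337]
eef_rot: [1.0, -0.003, -0.002, -0.0]
ft_force: [-12.7, 0.4, 9.9]
width: 0.0503
grip_force: 6.8
```

Emit:
{"fn": "carry_out", "kwargs": {"moves": [[-0.2, 0, 0, 0, 0, 0], [-0.4, 0, 0, 0, 0, 0], [0, 0, -0.6, 0, 0, 0], [0, 0, -0.6, 0, 0, 0], [0, 0, -0.6, 0, 0, 0], [0, 0, -0.6, 0, 0, 0], [0, 0, -0.6, 0, 0, 0], [0, 0, 0, 0, 0, 0]]}}

```text
time: 19.85
ee_pos: [0.4709, -0.0664, 0.1558]
eef_rot: [1.0, -0.003, 0.003, -0.0]
ft_force: [0.6, -0.3, -0.1]
width: 0.0499
grip_force: 0.0
```

Emit:
{"fn": "carry_out", "kwargs": {"moves": [[0, 0, 0, 0, 0, -0.75], [0, 0, 0, 0, 0, -0.75], [0, 0, 0, 0, 0, -0.75], [0, 0, 0, 0, 0, -0.75], [0, 0, 0, 0, 0, -0.75], [0, 0, 0, 0, 0, -0.75], [0, 0, 0, 0, 0, -0.75], [0, 0, 0, 0, 0, -0.75], [0, 0, 0, 0, 0, -0.75], [0, 0, 0, 0, 0, -0.75], [0, 0, 0, 0, 0, -0.75], [0, 0, 0, 0, 0, -0.75], [0, 0, 0, 0, 0, -0.75], [0, 0, 0, 0, 0, -0.75], [0, 0, 0, 0, 0, -0.75], [0, 0, 0, 0, 0, 0]], "fingers": 8}}

```text
time: 21.85
ee_pos: [0.4692, -0.0664, 0.1534]
eef_rot: [0.71, 0.705, -0.0, -0.0]
ft_force: [-0.4, -0.6, 0.2]
width: 0.0082
grip_force: 0.0
```

Emit:
{"fn": "carry_out", "kwargs": {"moves": [[-0.55, 0.37, 0, 0, 0, 0], [-0.55, 0.37, 0, 0, 0, 0], [-0.55, 0.37, 0, 0, 0, 0], [-0.55, 0.37, 0, 0, 0, 0], [0, 0, 0, 0, 0, 0], [0, 0, 0, 0, 0, 0]]}}

```text
time: 22.6
ee_pos: [0.5275, -0.1542, 0.1536]
eef_rot: [0.71, 0.704, -0.0, -0.0]
ft_force: [0.1, 0.0, 0.0]
width: 0.0078
grip_force: 0.0
```

```bash
cat > bl.py <<'E'
from h import *
import sys
n=sys.argv[1]
for cam in sys.argv[2:]:
    c,w=cloud(cam); cv2.imwrite(f"pics/{n}_{cam}.png",c["pixels"][...,::-1]); np.save(f"{n}_{cam}.npy",w)
    w=w.reshape(-1,3); b=w[(w[:,2]>.036)&(w[:,2]<.056)&(w[:,0]>.49)&(w[:,0]<.546)&(w[:,1]>-.14)&(w[:,1]<.088)]
    print(cam,"blank",len(b),cv2.minAreaRect(b[:,:2].astype(np.float32)*1000) if len(b) else "")
E
python3 st.py;python3 bl.py b1 top scene wrist
```

```text
t 22.6 p [ 0.5275 -0.1542  0.1536] yaw_y -0.44688078578442764 tilt [-7.e-04  3.e-04 -1.e+00] F [0.06 0.02 0.02] w 0.007787819338308571 0.0 q [-0.34  0.26  0.63  1.8  -0.17  1.14  0.33]
top blank 582 ((524.1006469726562, -65.67079162597656), (105.82029724121094, 41.525238037109375), 89.44499206542969)
scene blank 185 ((524.7581787109375, -66.82357025146484), (108.28347778320312, 42.406490325927734), 89.87275695800781)
wrist blank 7289 ((523.8848876953125, -65.93572998046875), (108.88432312011719, 44.67861557006836), 89.55533599853516)
```

View pics/b1_wrist.png

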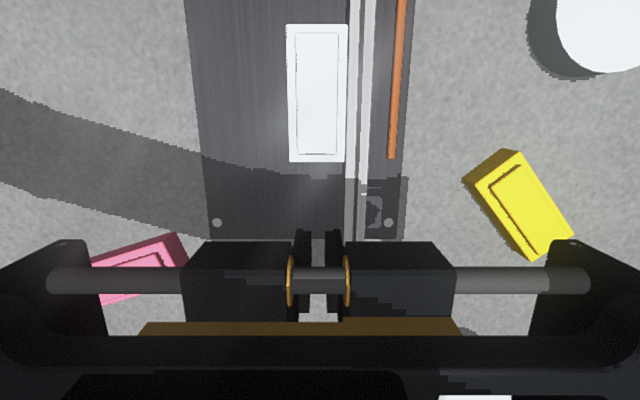

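The wrist view shows the blank flush with the fence (blank at (317, 93), fence at x≈358). Next I descend behind its -y end and slide it along.

Emit:
{"fn": "carry_out", "kwargs": {"moves": [[0, -0.05, 0.5, 0, 0, 0], [0, 0, 0.5, 0, 0, 0], [0, 0, 0.5, 0, 0, 0], [0, 0, 0.5, 0, 0, 0], [0, 0, 0.5, 0, 0, 0], [0, 0, 0.3, 0, 0, 0], [0, 0, 0.19, 0, 0, 0], [0, 0, 0, 0, 0, 0]]}}

```text
time: 23.75
ee_pos: [0.5258, -0.1546, 0.0345]
eef_rot: [0.709, 0.705, -0.0, -0.0]
ft_force: [-0.1, -0.2, 0.8]
width: 0.0078
grip_force: 0.0
```

Emit:
{"fn": "carry_out", "kwargs": {"moves": [[0.12, 0, 0, 0, 0, 0], [0.12, 0, 0, 0, 0, 0], [0.12, 0, 0, 0, 0, 0], [0.12, 0, 0, 0, 0, 0], [0.12, 0, 0, 0, 0, 0], [0.1, 0, 0, 0, 0, 0], [0.1, 0, 0, 0, 0, 0], [0.1, 0, 0, 0, 0, 0], [0.1, 0, 0, 0, 0, 0], [0.1, 0, 0, 0, 0, 0], [0, 0, 0, 0, 0, 0]]}}

```text
time: 25.12
ee_pos: [0.5262, -0.1101, 0.0345]
eef_rot: [0.709, 0.705, 0.0, -0.0]
ft_force: [0.2, -0.2, 0.4]
width: 0.0082
grip_force: 0.3
```

Emit:
{"fn": "carry_out", "kwargs": {"moves": [[0.1, 0, 0, 0, 0, 0], [0.1, 0, 0, 0, 0, 0], [0.1, 0, 0, 0, 0, 0], [0.1, 0, 0, 0, 0, 0], [0.1, 0, 0, 0, 0, 0], [0.1, 0, 0, 0, 0, 0], [0.1, 0, 0, 0, 0, 0], [0.1, 0, 0, 0, 0, 0], [0.1, 0, 0, 0, 0, 0], [0.1, 0, 0, 0, 0, 0], [0.1, 0, 0, 0, 0, 0], [0.1, 0, 0, 0, 0, 0], [0.1, 0, 0, 0, 0, 0], [0.1, 0, 0, 0, 0, 0], [0.1, 0, 0, 0, 0, 0], [0.1, 0, 0, 0, 0, 0], [0.1, 0, 0, 0, 0, 0], [0, 0, 0, 0, 0, 0]]}}

```text
time: 27.38
ee_pos: [0.5266, -0.0419, 0.0345]
eef_rot: [0.709, 0.705, 0.0, -0.0]
ft_force: [0.6, 0.2, -0.3]
width: 0.008
grip_force: 0.1
```

```bash
python3 st.py;python3 bl.py b2 top scene wrist; python3 - <<'E'
from h import *
w=np.load("b2_wrist.npy").reshape(-1,3)
for y in np.arange(-.03,.1,.01):
    b=w[(w[:,2]>.036)&(w[:,2]<.0445)&(w[:,0]>.485)&(w[:,0]<.56)&(abs(w[:,1]-y)<.005)]
    print(round(y,3),len(b),np.percentile(b[:,0],[2,98]) if len(b)>5 else "")
E
```

```text
t 27.375 p [ 0.5266 -0.0419  0.0345] yaw_y -0.3313718693312927 tilt [-1.e-04  8.e-04 -1.e+00] F [ 0.65  0.23 -0.26] w 0.007964716959593238 0.05336952628567815 q [-0.48  0.37  0.55  1.95 -0.25  0.89  0.19]
top blank 362 ((524.9290771484375, 44.3156852722168), (69.23351287841797, 39.75008773803711), 88.28960418701172)
scene blank 109 ((529.1083374023438, 11.623680114746094), (40.159706115722656, 132.28956604003906), 3.790773868560791)
wrist blank 22796 ((524.1210327148438, 16.669189453125), (123.0003890991211, 43.98807907104492), 89.79518127441406)
-0.03 962 [0.50342377 0.55154949]
-0.02 526 [0.50265217 0.55211924]
-0.01 552 [0.50258105 0.55222407]
0.0 586 [0.50260769 0.55225515]
0.01 617 [0.5027256  0.55236521]
0.02 671 [0.502909   0.55245398]
0.03 696 [0.50289953 0.55256027]
0.04 753 [0.5030221  0.55261584]
0.05 806 [0.50304536 0.55267409]
0.06 858 [0.50302742 0.55276971]
0.07 1715 [0.50357379 0.55275994]
0.08 813 [0.50457176 0.55281427]
0.09 0
```

The blank is still flush, with about 16 mm to go, so I approach slowly.

Emit:
{"fn": "carry_out", "kwargs": {"moves": [[0.06, 0, 0, 0, 0, 0], [0.06, 0, 0, 0, 0, 0], [0.06, 0, 0, 0, 0, 0], [0.06, 0, 0, 0, 0, 0], [0.06, 0, 0, 0, 0, 0], [0, 0, 0, 0, 0, 0]]}}

```text
time: 28.28
ee_pos: [0.5267, -0.0302, 0.0345]
eef_rot: [0.709, 0.705, 0.0, -0.0]
ft_force: [-0.0, 0.4, 0.2]
width: 0.0085
grip_force: 0.1
```

Emit:
{"fn": "carry_out", "kwargs": {"moves": [[0.03, 0, 0, 0, 0, 0], [0.03, 0, 0, 0, 0, 0], [0, 0, 0, 0, 0, 0]]}}

```text
time: 28.65
ee_pos: [0.5267, -0.0283, 0.0345]
eef_rot: [0.709, 0.705, 0.0, -0.0]
ft_force: [0.0, -2.3, -0.3]
width: 0.0079
grip_force: 0.9
```

Emit:
{"fn": "carry_out", "kwargs": {"moves": [[0.03, 0, 0, 0, 0, 0], [0, 0, 0, 0, 0, 0]]}}

```text
time: 28.9
ee_pos: [0.5267, -0.0271, 0.0345]
eef_rot: [0.709, 0.705, 0.0, -0.0]
ft_force: [0.3, -2.1, 0.1]
width: 0.0079
grip_force: 1.0
```

Emit:
{"fn": "carry_out", "kwargs": {"moves": [[0.03, 0, 0, 0, 0, 0], [0, 0, 0, 0, 0, 0]]}}

```text
time: 29.15
ee_pos: [0.5267, -0.0267, 0.0345]
eef_rot: [0.71, 0.705, -0.0, 0.0]
ft_force: [0.5, -4.2, -0.1]
width: 0.0077
grip_force: 2.4
```

Emit:
{"fn": "carry_out", "kwargs": {"moves": [[0.02, 0, 0, 0, 0, 0], [0, 0, 0, 0, 0, 0]]}}

```text
time: 29.4
ee_pos: [0.5267, -0.0266, 0.0346]
eef_rot: [0.71, 0.704, -0.0, 0.001]
ft_force: [-0.1, -7.7, -0.1]
width: 0.0079
grip_force: 3.7
```

Emit:
{"fn": "carry_out", "kwargs": {"moves": [[0.02, 0, 0, 0, 0, 0], [0, 0, 0, 0, 0, 0]]}}

```text
time: 29.65
ee_pos: [0.5267, -0.0266, 0.0346]
eef_rot: [0.71, 0.704, -0.001, 0.001]
ft_force: [-0.7, -9.7, 0.1]
width: 0.008
grip_force: 4.9
```

Emit:
{"fn": "carry_out", "kwargs": {"moves": [[0.01, 0, 0, 0, 0, 0], [0, 0, 0, 0, 0, 0], [0, 0, 0, 0, 0, 0], [0, 0, 0, 0, 0, 0]]}}

```text
time: 30.15
ee_pos: [0.5266, -0.0266, 0.0345]
eef_rot: [0.71, 0.704, -0.001, 0.001]
ft_force: [-0.6, -10.8, -0.8]
width: 0.0081
grip_force: 5.5
```

```bash
python3 st.py;python3 bl.py b3 top scene wrist; python3 - <<'E'
from h import *
w=np.load("b3_wrist.npy").reshape(-1,3)
for y in np.arange(-.02,.11,.01):
    b=w[(w[:,2]>.036)&(w[:,2]<.0445)&(w[:,0]>.485)&(w[:,0]<.56)&(abs(w[:,1]-y)<.005)]
    f=w[(w[:,2]>.045)&(w[:,2]<.05)&(w[:,0]>.546)&(w[:,0]<.57)&(abs(w[:,1]-y)<.005)]
    print(round(y,3),len(b),np.percentile(b[:,0],[2,98]) if len(b)>5 else "",np.percentile(f[:,0],[2]) if len(f)>5 else "")
E
```

```text
t 30.15 p [ 0.5266 -0.0266  0.0345] yaw_y -0.49670457244083727 tilt [ 2.0e-04 -2.7e-03 -1.0e+00] F [ -0.62 -10.79  -0.83] w 0.008133259018919951 5.5254116747528315 q [-0.51  0.37  0.55  1.95 -0.24  0.89  0.15]
top blank 294 ((524.4562377929688, 59.40647888183594), (55.4685173034668, 40.9677848815918), 88.45817565917969)
scene blank 104 ((528.98291015625, 24.79330825805664), (40.032161712646484, 127.35588836669922), 4.096934795379639)
wrist blank 21344 ((523.954345703125, 29.222169876098633), (117.56188201904297, 44.086143493652344), 89.98796081542969)
-0.02 275 [0.51383157 0.53964107] 
-0.01 935 [0.50296464 0.55209665] [0.5522612]
0.0 534 [0.50265166 0.55224361] [0.55234159]
0.01 566 [0.50274544 0.55236156] [0.55233466]
0.02 605 [0.5028629  0.55240377] [0.5524699]
0.03 643 [0.50298561 0.55252001] [0.55254315]
0.04 678 [0.50292803 0.5525484 ] [0.55260081]
0.05 705 [0.50303088 0.55265787] [0.5526749]
0.06 770 [0.50321198 0.55273559] [0.55275469]
0.07 826 [0.50323808 0.55280396] [0.55284487]
0.08 885 [0.50332033 0.55291833] [0.55282588]
0.09 2272 [0.50422962 0.55176287] [0.54989334]
0.1 0
```

View pics/b3_wrist.png

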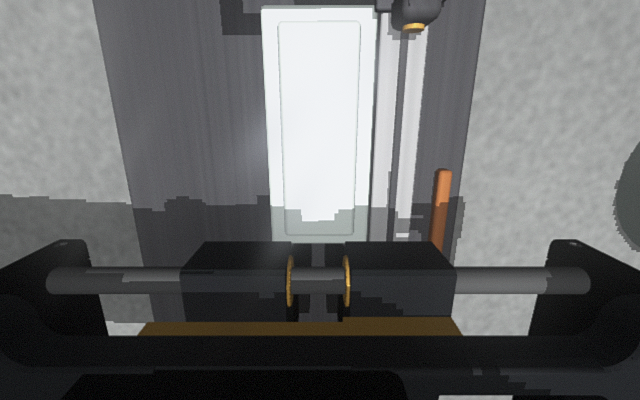

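The wrist view shows the blank flush along the fence and its end under the leaf, at about (320, 10), with ~10.8 N at the wrist. Now I back off, lift, and go to the pin.

Emit:
{"fn": "carry_out", "kwargs": {"moves": [[-0.1, 0, 0, 0, 0, 0], [-0.3, 0, 0, 0, 0, 0], [-0.3, 0, 0, 0, 0, 0], [0, 0, -0.5, 0, 0, 0], [0, 0, -0.6, 0, 0, 0], [0, 0, -0.6, 0, 0, 0], [0, 0, -0.6, 0, 0, 0], [0, 0, -0.6, 0, 0, 0], [0, 0, 0, 0, 0, 0]]}}

```text
time: 31.42
ee_pos: [0.5276, -0.0526, 0.1521]
eef_rot: [0.71, 0.705, 0.001, 0.001]
ft_force: [0.0, -0.3, 0.5]
width: 0.0082
grip_force: 0.0
```

Emit:
{"fn": "carry_out", "kwargs": {"moves": [[0.45, -0.11, 0, 0, 0, 0], [0.45, -0.11, 0, 0, 0, 0], [0.45, -0.11, 0, 0, 0, 0], [0.45, -0.11, 0, 0, 0, 0], [0.45, -0.11, 0, 0, 0, 0], [0.45, -0.11, 0, 0, 0, 0], [0.45, -0.11, 0, 0, 0, 0], [0.45, -0.11, 0, 0, 0, 0], [0.45, -0.11, 0, 0, 0, 0], [0.45, -0.11, 0, 0, 0, 0], [0, 0, 0, 0, 0, 0], [0, 0, 0, 0, 0, 0]], "fingers": 30}}

```text
time: 32.92
ee_pos: [0.4837, 0.1272, 0.1501]
eef_rot: [0.71, 0.704, -0.0, -0.0]
ft_force: [0.4, -1.5, 0.4]
width: 0.0299
grip_force: 0.0
```

```bash
python3 st.py; python3 - <<'E'
from h import *
c,w=cloud("wrist");np.save("b4.npy",w);q=w.reshape(-1,3); q=q[(q[:,2]>.052)&(q[:,2]<.09)&(q[:,0]>.46)&(q[:,0]<.58)&(q[:,1]>.105)&(q[:,1]<.16)&(q[:,0]<.53)];print(len(q),np.percentile(q,[2,50,98],axis=0))
E
```

```text
t 32.925 p [0.4837 0.1272 0.1501] yaw_y -0.4259258810344447 tilt [-6.e-04 -5.e-04 -1.e+00] F [ 0.37 -1.52  0.4 ] w 0.029927400242176473 0.0 q [-0.78  0.13  0.47  1.92 -0.06  1.11 -0.3 ]
746 [[0.47707077 0.10591479 0.06080142]
 [0.48288472 0.12900521 0.06640197]
 [0.48868027 0.14839581 0.06838381]]
```

Emit:
{"fn": "carry_out", "kwargs": {"moves": [[-0.04, -0.02, 0.5, 0, 0, 0], [0, 0, 0.5, 0, 0, 0], [0, 0, 0.5, 0, 0, 0], [0, 0, 0.5, 0, 0, 0], [0, 0, 0.3, 0, 0, 0], [0, 0, 0.13, 0, 0, 0], [0, 0, 0, 0, 0, 0], [0, 0, 0, 0, 0, 0]]}}

```text
time: 33.98
ee_pos: [0.4834, 0.1268, 0.0539]
eef_rot: [0.709, 0.705, 0.001, 0.0]
ft_force: [0.1, -0.6, -0.0]
width: 0.0298
grip_force: 0.0
```

Emit:
{"fn": "carry_out", "kwargs": {"moves": [[0, 0, 0, 0, 0, 0], [0, 0, 0, 0, 0, 0], [0, 0, 0, 0, 0, 0], [0, 0, 0, 0, 0, 0], [0, 0, 0, 0, 0, 0]], "fingers": 6, "force": 25}}

```text
time: 34.6
ee_pos: [0.4835, 0.1268, 0.0536]
eef_rot: [0.709, 0.705, 0.001, 0.0]
ft_force: [4.6, 0.8, -1.6]
width: 0.0106
grip_force: 24.7
```

Emit:
{"fn": "carry_out", "kwargs": {"moves": [[0, 0.01, -0.16, 0, 0, 0], [0, 0.02, -0.16, 0, 0, 0], [0, 0.03, -0.16, 0, 0, 0], [0, 0.05, -0.16, 0, 0, 0], [0, 0.06, -0.15, 0, 0, 0], [0, 0.07, -0.15, 0, 0, 0], [0, 0.08, -0.14, 0, 0, 0], [0, 0.09, -0.13, 0, 0, 0], [0, 0.1, -0.13, 0, 0, 0], [0, 0.11, -0.12, 0, 0, 0], [0, 0, 0, 0, 0, 0]]}}

```text
time: 35.98
ee_pos: [0.5112, 0.1258, 0.1102]
eef_rot: [0.71, 0.704, 0.002, 0.003]
ft_force: [33.2, 2.2, -38.8]
width: 0.0107
grip_force: 27.3
```

Emit:
{"fn": "carry_out", "kwargs": {"moves": [[0, 0.04, 0.05, 0, 0, 0], [0, 0.01, 0.02, 0, 0, 0], [0, 0, 0, 0, 0, 0]]}}

```text
time: 36.35
ee_pos: [0.5102, 0.126, 0.1085]
eef_rot: [0.71, 0.705, 0.0, 0.001]
ft_force: [7.4, -1.6, -7.5]
width: 0.0108
grip_force: 25.3
```

```bash
python3 st.py;python3 bl.py b5 wrist scene;  python3 - <<'E'
from h import *
c=cv2.imread("pics/b5_scene.png"); cv2.imwrite("pics/b5c.png",cv2.resize(c[120:250,250:390],None,fx=4,fy=4,interpolation=cv2.INTER_CUBIC))
E
```

```text
t 36.35 p [0.5102 0.126  0.1085] yaw_y -0.4068523819228223 tilt [ 8.e-04 -7.e-04 -1.e+00] F [ 7.43 -1.56 -7.45] w 0.010754189517860523 25.254271030426025 q [-0.74  0.24  0.47  1.9  -0.12  1.03 -0.23]
wrist blank 103 ((514.4176635742188, 34.20520782470703), (27.974464416503906, 8.925687789916992), 16.90966033935547)
scene blank 314 ((525.3150634765625, 35.484718322753906), (41.14741897583008, 104.797119140625), 0.04543012008070946)
```

View pics/b5c.png

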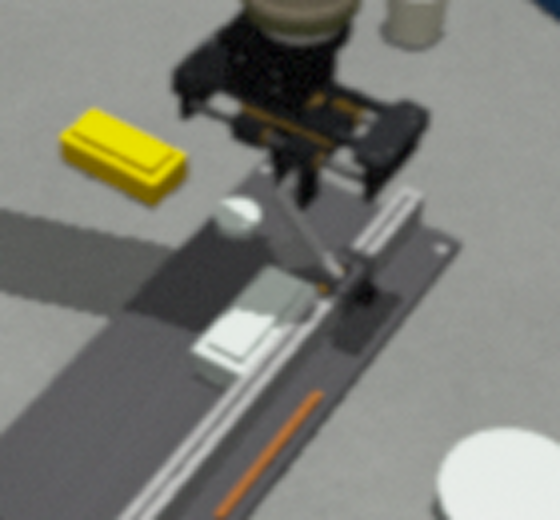

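The scene view shows the leaf about halfway up at (310, 230), held by the gripper, and the blank still against the fence. I'll continue the arc.

Emit:
{"fn": "carry_out", "kwargs": {"moves": [[0, 0.13, -0.09, 0, 0, 0], [0, 0.14, -0.08, 0, 0, 0], [0, 0.14, -0.08, 0, 0, 0], [0, 0.15, -0.07, 0, 0, 0], [0, 0.15, -0.06, 0, 0, 0], [0, 0, 0, 0, 0, 0]]}}

```text
time: 37.2
ee_pos: [0.539, 0.1259, 0.1244]
eef_rot: [0.71, 0.705, 0.0, 0.001]
ft_force: [1.3, -4.7, -7.2]
width: 0.0103
grip_force: 25.3
```

Emit:
{"fn": "carry_out", "kwargs": {"moves": [[0, 0.16, -0.04, 0, 0, 0], [0, 0.16, -0.03, 0, 0, 0], [0, 0.16, -0.02, 0, 0, 0], [0, 0.16, 0, 0, 0, 0], [0, 0.16, 0, 0, 0, 0], [0, 0, 0, 0, 0, 0], [0, 0, 0, 0, 0, 0]]}}

```text
time: 38.08
ee_pos: [0.57, 0.126, 0.1275]
eef_rot: [0.709, 0.705, -0.0, 0.0]
ft_force: [-1.4, -4.5, -9.3]
width: 0.0105
grip_force: 25.4
```

```bash
python3 st.py
```

```text
t 38.075 p [0.57   0.126  0.1275] yaw_y -0.38449791035498804 tilt [-2.e-04 -2.e-04 -1.e+00] F [-1.37 -4.51 -9.3 ] w 0.010481387675344988 25.36480486392975 q [-0.69  0.35  0.48  1.73 -0.17  1.11 -0.17]
```

Emit:
{"fn": "carry_out", "kwargs": {"moves": [[0, 0, 0, 0, 0, 0], [0, 0, 0, 0, 0, 0], [0, 0, 0, 0, 0, 0], [0, 0, 0, 0, 0, 0], [0, 0, -0.3, 0, 0, 0], [0, 0, -0.6, 0, 0, 0], [0, 0, -0.8, 0, 0, 0], [0, 0, -0.8, 0, 0, 0], [0, 0, -0.8, 0, 0, 0], [0, 0, 0, 0, 0, 0]], "fingers": 35}}

```text
time: 39.33
ee_pos: [0.5714, 0.1262, 0.2632]
eef_rot: [0.71, 0.705, 0.003, 0.001]
ft_force: [-0.1, -0.1, -0.7]
width: 0.0347
grip_force: 0.0
```

Emit:
{"fn": "carry_out", "kwargs": {"moves": [[-0.8, -0.4, 0, 0, 0, 0], [-0.8, -0.4, 0, 0, 0, 0], [-0.8, -0.4, 0, 0, 0, 0], [-0.8, -0.4, 0, 0, 0, 0], [-0.8, -0.4, 0, 0, 0, 0], [0, 0, 0, 0, 0, 0], [0, 0, 0, 0, 0, 0]]}}

```text
time: 40.2
ee_pos: [0.4891, -0.0327, 0.2596]
eef_rot: [0.709, 0.705, 0.0, -0.0]
ft_force: [-0.8, -0.3, -0.6]
width: 0.0351
grip_force: 0.0
```

```bash
python3 st.py;python3 bl.py b6 wrist scene top; python3 - <<'E'
from h import *
w=np.load("b6_wrist.npy").reshape(-1,3)
b=w[(w[:,2]>.036)&(w[:,2]<.0445)&(w[:,0]>.485)&(w[:,0]<.552)&(w[:,1]>-.06)&(w[:,1]<.15)]
print("blank ys",len(b),np.percentile(b[:,1],[1,99]))
for y in np.arange(-.01,.1,.02):
    m=b[abs(b[:,1]-y)<.005]
    f=w[(w[:,2]>.045)&(w[:,2]<.05)&(w[:,0]>.546)&(w[:,0]<.57)&(abs(w[:,1]-y)<.005)]
    print(round(y,3),len(m),np.percentile(m[:,0],[2,98]) if len(m)>5 else "",np.percentile(f[:,0],[2]) if len(f)>5 else "")
q=w[(w[:,2]>.09)&(w[:,2]<.15)&(w[:,0]>.5)&(w[:,0]<.6)&(w[:,1]>.08)&(w[:,1]<.16)];print(len(q),np.percentile(q,[2,50,98],axis=0) if len(q) else "")
E
```

```text
t 40.2 p [ 0.4891 -0.0327  0.2596] yaw_y -0.35395808141668794 tilt [-0.e+00  6.e-04 -1.e+00] F [-0.79 -0.34 -0.61] w 0.03505766007834608 0.0 q [-0.61 -0.    0.59  1.8   0.    1.35 -0.03]
wrist blank 3310 ((523.8867797851562, 36.011940002441406), (104.01051330566406, 44.420204162597656), 89.86088562011719)
scene blank 316 ((525.2487182617188, 35.095375061035156), (40.782962799072266, 104.88416290283203), 0.2712033689022064)
top blank 485 ((524.060791015625, 42.46097183227539), (88.59613800048828, 40.9186897277832), 89.4004135131836)
blank ys 1592 [-0.0393397   0.09253807]
-0.01 217 [0.50165409 0.55139748] [0.55172109]
0.01 103 [0.50270467 0.55184286] [0.55195559]
0.03 109 [0.50263667 0.55191377] [0.5523322]
0.05 116 [0.50255261 0.5512707 ] [0.55260905]
0.07 116 [0.50248051 0.55155844] [0.55270771]
0.09 306 [0.50350865 0.55048161] [0.5502051]
1629 [[0.52328019 0.09270929 0.09167232]
 [0.56363717 0.09925849 0.13091534]
 [0.57404834 0.12496602 0.14554744]]
```

View pics/b6_wrist.png

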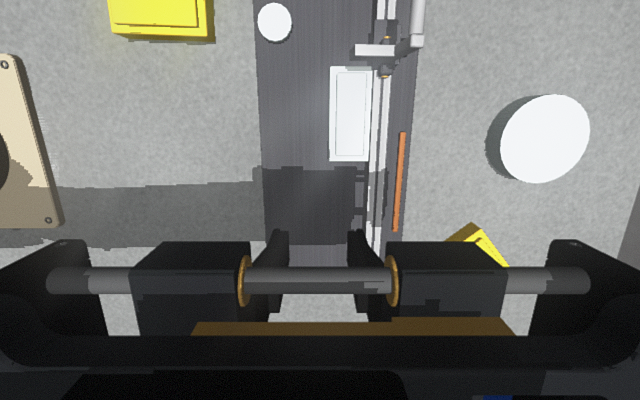

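The view shows the leaf up at (385, 45), with the blank in place at (350, 113) and the disc and pencil undisturbed. I'll take one closer reading for flushness.

Emit:
{"fn": "carry_out", "kwargs": {"moves": [[-0.34, 0.48, 0, 0, 0, 0], [-0.34, 0.47, 0, 0, 0, 0], [0, 0, 0.6, 0, 0, 0], [0, 0, 0.6, 0, 0, 0], [0, 0, 0.6, 0, 0, 0], [0, 0, 0.6, 0, 0, 0], [0, 0, 0.6, 0, 0, 0], [0, 0, 0.6, 0, 0, 0], [0, 0, 0.4, 0, 0, 0], [0, 0, 0.2, 0, 0, 0], [0, 0, 0, 0, 0, 0], [0, 0, 0, 0, 0, 0]], "fingers": 8}}

```text
time: 41.85
ee_pos: [0.5274, -0.0608, 0.0924]
eef_rot: [0.709, 0.705, 0.0, 0.0]
ft_force: [0.4, 0.1, -0.2]
width: 0.0081
grip_force: 0.0
```

```bash
python3 st.py;python3 bl.py b7 wrist; python3 - <<'E'
from h import *
w=np.load("b7_wrist.npy").reshape(-1,3)
L=[];F=[]
for y in np.arange(-.01,.1,.01):
    m=w[(w[:,2]>.036)&(w[:,2]<.0445)&(w[:,0]>.485)&(w[:,0]<.5527)&(abs(w[:,1]-y)<.005)]
    f=w[(w[:,2]>.045)&(w[:,2]<.05)&(w[:,0]>.546)&(w[:,0]<.57)&(abs(w[:,1]-y)<.005)]
    print(round(y,3),len(m),np.percentile(m[:,0],[1,2]) if len(m)>5 else "",np.percentile(f[:,0],[2]) if len(f)>5 else "")
for n in ("b3_wrist","b7_wrist"):
    w=np.load(n+".npy").reshape(-1,3); e=w[(w[:,2]>.036)&(w[:,2]<.0445)&(w[:,0]>.505)&(w[:,0]<.55)&(w[:,1]>.07)&(w[:,1]<.12)]; print(n,"end y",np.percentile(e[:,1],[90,98,99.5]))
    for x in (.51,.52,.53,.54): m=e[abs(e[:,0]-x)<.005]; print(x,m[:,1].max() if len(m) else "")
E
```

```text
t 41.85 p [ 0.5274 -0.0608  0.0924] yaw_y -0.3795203303265488 tilt [ 1.1e-03  2.0e-04 -1.0e+00] F [ 0.43  0.07 -0.23] w 0.008106061765136296 0.0 q [-0.5   0.29  0.61  1.9  -0.2   1.01  0.19]
wrist blank 11064 ((524.2727661132812, 30.98807144165039), (95.04581451416016, 44.11606979370117), 89.5611572265625)
-0.01 745 [0.50266193 0.50300507] [0.55218913]
0.0 346 [0.50244378 0.50263207] [0.55235561]
0.01 371 [0.50241553 0.50249087] [0.5523829]
0.02 374 [0.50262994 0.5028002 ] [0.55244788]
0.03 400 [0.5024572  0.50256538] [0.55260651]
0.04 415 [0.50257931 0.50295315] [0.5525189]
0.05 436 [0.50271735 0.50291667] [0.55274539]
0.06 457 [0.50264645 0.50286807] [0.552662]
0.07 471 [0.50280999 0.50309512] [0.552777]
0.08 163 [0.50278903 0.5029392 ] [0.5530464]
0.09 0  
b3_wrist end y [0.09261434 0.09329208 0.09348484]
0.51 0.09315637603346999
0.52 0.09371524796143896
0.53 0.09366307734393349
0.54 0.09366814228983648
b7_wrist end y [0.07735727 0.07819333 0.07843708]
0.51 0.07863502137281803
0.52 
0.53 
0.54
```

```bash
python3 - <<'E'
from h import *
for n in ("b5_scene","b6_scene","b6_top","b6_wrist"):
    w=np.load(n+".npy").reshape(-1,3); e=w[(w[:,2]>.036)&(w[:,2]<.0445)&(w[:,0]>.508)&(w[:,0]<.545)&(w[:,1]>.06)&(w[:,1]<.12)]; f=w[(w[:,2]>.09)&(w[:,2]<.11)&(w[:,0]>.52)&(w[:,0]<.56)&(w[:,1]>.06)&(w[:,1]<.12)]
    print(n,len(e),"end y",e[:,1].max() if len(e) else "","leaf y range",(np.percentile(f[:,1],[2,98]) if len(f)>3 else ""))
E
```

```text
b5_scene 9 end y 0.09804071187861185 leaf y range [0.0929557  0.11729049]
b6_scene 10 end y 0.09729854788845571 leaf y range [0.0923552  0.10445665]
b6_top 55 end y 0.09217469952594266 leaf y range [0.09364637 0.10194154]
b6_wrist 280 end y 0.09282028691121826 leaf y range [0.09280805 0.10272314]
```

```bash
python3 -c "
from bench import r
print(r.close_job())"
```

```text
the job is handed in; nothing more can be done
None
```

I've handed the job in; its result is not known yet. My last measurements put the leaf at about 1.65 rad (limit 1.45), the glass end within about 1 mm of the gauging plane and parallel to the fence within about 0.005 rad. It took 42 s, pushes on the glass peaked at about 13 N, and I saw no bystander move.

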